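Empty the lever-lid stone dispenser into its catch tray

ROBOT

A 7-joint arm with a two-finger parallel gripper is mounted at the origin on a cart in front of the work surface, level with it; the furniture and walls round the work are solid. World frame = base frame: x ahead of the robot, y to its left, z up, the work surface at z = 0. Lengths are in m, angles in rad, forces in N, time in s.
With the tool pointing down it reaches from about 0.425 to 0.925 m from the base axis. Payload 6.8 kg.
Tool frame: the origin (TCP) lies where the fingers leave the gripper's body, on its centre line; the fingertips stand 73 mm ahead of it and the grasp point (between the pads) lies 54 mm ahead of it; z points along the fingers, y is the line along which they close (so a half turn about z gives the same grasp; the last joint's range is limited). The gripper opens to 85 mm and grips with 20 to 120 N. Pads are 22 mm wide; open, the fingers measure 114 mm over their backs; the gripper's body (76 mm by 85 mm) begins 54 mm behind the grasp point. The pads swing forward as they close: fully open they stand 13 mm farther back than shut.
Start: joints at [1.2, 0.477, 0.022, 1.555, -0.011, 1.109, -0.083], TCP at [0.175, -0.652, 0.304] pointing down, gripper open.
Joint ranges: [-2.96, 2.96], [-0.34, 2.1], [-1.41, 1.46], [0.24, 2.44], [-1.37, 4.51], [0.17, 1.92], [-2.96, 2.96]. Speed limits (rad/s): [2.39, 2.39, 3.14, 3.14, 3.14, 3.14, 3.14].

INTERFACE

Orientations are given as a rotation vector (axis times angle).
In Python, from bench import r gives the robot as it stands.
- The arm moves only by the shell command python3 drive.py 'ROWS' [OPENING] [FORCE]. ROWS is 1 to 5 rows, parted by a bar, with the numbers parted by commas; each row has 6 numbers: dx, dy, dz in a scale on which 1.0 is 0.6 m, then a rotation vector rx, ry, rz in shares of 2 rad (1.0 is 2 rad); each row is the pose to reach, as a shift and turn from the pose commanded when the command began, along the tool's axes at that moment; what a row does not reach only later rows make up. A row lasts 1/10 s, in which the tool goes at most 0.05 m and 0.15 rad, less where a joint would pass 70% of its speed; a pose out of reach is approached as far as the arm can. OPENING is the finger opening in m, set as the command begins (- or left out keeps the last). The fingers move at their own pace and stop on an object; FORCE is the grip in N (left out, the last holds). Time passes only in rows, so rows that do not move let the fingers close. It prints the time, the measured TCP pose, the force, the opening and the grip force at its end. A shift or turn number past 1, either way, is cut back to 1. Input that does not fit is refused with a message, and nothing moves.
- r.get_obs(): the state, without advancing time (a new reading comes with each control period).
- r.grab_frame(name): name is "scene" or "top"; returns (picture, depth): 400x640x3 uint8, blue, green, red; 400x640 float32, m along the optical axis (not along the pixel's ray), 0 where there is no reading.
- r.camera_info(name): a dict with "camera_matrix" (3x3 intrinsics, pixels), "R" (3x3) and "t" (3): a world point X has camera coordinates R X + t. Camera axes: x right, y down, z forward; pixel columns grow to the right and rows downward; lengths in m; the calibration is good to about 2 mm. A picture is of the moment at which its call begins. camera_info takes no time and is no camera call.
- r.hand_in(): hands the job in; it is judged then, once.
The state is a dict: "clock": time; "joints": joint angles; "qvel": joint speeds; "tau": joint torques, N m; "tcp_pos": TCP position; "orientation": TCP orientation; "contact_force": force on the tool from outside, world axes, zero at the start; "moment": the same for the moment, N m; "grip_width": finger opening in m; "gripper_force": force on a finger pad.
Only numpy, scipy, OpenCV 4.12 (cv2) and the standard library are available. Lean on these libraries where they do the work, as an engineer would, in place of code of your own. Each camera call takes 0.05 s, during which the arm holds its last target. There are 200 camera calls.

TASK

The white catch tray of the stone dispenser has been left pulled out: push it straight back with the fingertips, from outside against its front wall and without gripping or lifting it, until it is fully home against the dispenser's base. Then press the red bar right down, so that the orange lid swings up, and hold it down until all three tumbled stones have slid out into the tray. Ease the bar up slowly, over two seconds or more, so that the lid closes fully without slamming, then leave it; do not touch the lid or the stones, and leave the other things on the desk where they are.

Things in the scene. Friction and masses are not known exactly. Their poses are not given: they have to be found in the camera images.
- dispenser: Gravity dispenser for stones, fixed to the desk: grey frame, clear sides, open top; 140 mm wide, 200 mm high, x from -0.078 to +0.115. Origin on the desk under the chute lip, mid-width; x points to its rear (away from red bar and tray), y left, z up. A polished chute slopes forward at 38 degrees to a lip 45 mm high. Two feet, 14 mm high, run forward to x = -0.078 along y = +-0.060.
- tray_stop (a point): Middle of the front edge of the dispenser's rear base plate (14 mm high), on the desk: the stop that the tray's rear wall meets when home. It lies at x = +0.034 in the dispenser's frame. The tray slides between the two feet, 106 mm apart.
- tray: White open tray, 145 (x) x 90 (y) x 28 mm high, walls 3 mm, about 0.25 kg, loose on the desk. Origin at the centre of its underside, x to the rear; front wall face at x = -0.0725. Home: origin at x = -0.0385 in the dispenser's frame. It starts 35 to 55 mm in front of that, up to 4 mm aside, turned up to 0.05 rad, already between the feet, which guide it. Pushing it takes about 2 N.
- press_bar (a point): Centre of the upper face of the red press bar, 122 mm wide (y), 34 mm deep (x), 7 mm thick. At rest at x = -0.028, z = 0.209 in the dispenser's frame; fully down z = 0.166: 43 mm almost straight down, x changing under 3 mm. A spring lifts it: about 4 N at first, 8 N at full travel. It follows the finger up; if let go, the lid slams.
- lever (a joint): Lever angle, rad: 0 at rest (bar up), 0.335 with the bar fully down at its stop. Its arms run back from the bar outside the clear sides to a pivot 130 mm behind it, 184 mm above the desk; rods link it to the lid.
- flap (a joint): Angle of the orange lid, 80 mm wide, 66 mm high, hung from a hinge over the mouth of the chute (x = 0, z = 0.112 in the dispenser's frame): 0 closed, about 1.06 rad fully up with the bar down, about three times the lever angle. Its lower edge swings forward to x = -0.06, z = 0.083, under the bar and over the tray.
- stone_blue: Blue polished tumbled stone, 32 x 36 x 20 mm; one of the three lying loose on the chute in the dispenser at the start, behind the closed lid. Origin at the centre of its underside (as it would lie flat); it may lie at any angle. Slides out by itself when the lid is raised far enough; all three are normally out within 1 s of full opening.
- stone_orange: Orange polished tumbled stone, 26 x 30 x 18 mm; one of the three lying loose on the chute in the dispenser at the start, behind the closed lid. Origin at the centre of its underside (as it would lie flat); it may lie at any angle. Slides out by itself when the lid is raised far enough; all three are normally out within 1 s of full opening.
- stone_red: Dark red polished tumbled stone, 26 x 38 x 20 mm; one of the three lying loose on the chute in the dispenser at the start, behind the closed lid. Origin at the centre of its underside (as it would lie flat); it may lie at any angle. Slides out by itself when the lid is raised far enough; all three are normally out within 1 s of full opening.
- point_rose: Bystander: pink rose crystal point standing upright on the desk beside the dispenser's left, 29 x 26 x 90 mm, origin at the centre of its underside.
- egg_ocean: Bystander: grey-green stone egg standing on the desk beside the dispenser's right, 48 x 48 x 58 mm, origin at the centre of its underside.
- palm_amethyst: Bystander: flat purple and white palm stone on the desk in front to the left, 52 x 63 x 24 mm, origin at the centre of its underside.
- heart_rose: Bystander: pale pink heart-shaped stone lying flat on the desk in front to the left, 55 x 58 x 23 mm, origin at the centre of its underside.
- torch: Bystander: small grey torch lying on the desk in front to the right, 100 x 28 x 27 mm, origin at the centre of its underside.

How it is judged:
By the outcome, as a careful person would: the job done as asked, in the order asked, and still so for the second after the job is handed in, with the robot touching nothing.
It also fails if it takes over 48 s, if anything falls off the work surface, if the arm or the gripper's body presses on something with over 40 N, if the wrist force passes 120 N, or if a joint passes its speed limit or range.

## Working session

There is one attempt and no reset: what is moved stays moved. The work goes in short steps, Python scripts to look and compute and a shell command to move; the robot and the scene stay as the last step left them, time stands still between calls to the robot, and variables do not carry over. Pictures are saved under pics/ and viewed, at most 10 in all, crops included, and the job is handed in when it is done.

```bash
ls; mkdir -p pics; python3 - <<'E'
from bench import r
import cv2,numpy as np
for n in("scene","top"):
    p,d=r.grab_frame(n);cv2.imwrite(f"pics/{n}0.png",p);np.save(f"pics/{n}0.npy",d)
    c=r.camera_info(n);print(n,c)
o=r.get_obs();print(o)
E
```

```text
bench.py
drive.py
pics
scene {'camera_matrix': array([[486.02623318,   0.        , 317.17266722],
       [  0.        , 486.02623318, 201.92266446],
       [  0.        ,   0.        ,   1.        ]]), 'R': array([[ 0.87882552, -0.47709716, -0.00663411],
       [-0.28859524, -0.52042499, -0.80366076],
       [ 0.37997171,  0.70819216, -0.59505073]]), 't': array([-0.52081955,  0.24750279,  1.37516763])}
top {'camera_matrix': array([[483.16558056,   0.        , 328.01243861],
       [  0.        , 483.16558056, 201.28510616],
       [  0.        ,   0.        ,   1.        ]]), 'R': array([[ 2.03963124e-03, -9.99846247e-01, -1.74161776e-02],
       [-9.88622031e-01,  6.03406269e-04, -1.50419795e-01],
       [ 1.50407177e-01,  1.75248178e-02, -9.88468797e-01]]), 't': array([-0.03301603,  0.58228001,  1.26913962])}
{'clock': 0.1, 'joints': array([ 1.19993065,  0.4777172 ,  0.02235136,  1.55636266, -0.01150011,
        1.1093261 , -0.08307878]), 'qvel': array([ 4.55906849e-05,  8.81031532e-04,  1.10015742e-03, -2.48972342e-03,
       -1.03550311e-03, -1.62467056e-03, -5.25572770e-04]), 'tau': array([ 4.48560299e-03, -5.97754133e+01,  1.61307435e+00, -2.81955349e+01,
        1.27285643e-02,  4.89512182e-03, -1.14041188e-05]), 'tcp_pos': array([ 0.17521359, -0.65142082,  0.30301892]), 'orientation': array([-3.11287558e+00, -4.11400805e-01,  5.42993158e-04]), 'contact_force': array([-0.48282083,  0.0252203 , -0.52537204]), 'moment': array([ 0.03062116, -0.05266932,  0.00977115]), 'gripper_force': 0.0, 'grip_width': 0.08536041257519186}
```

View pics/scene0.png

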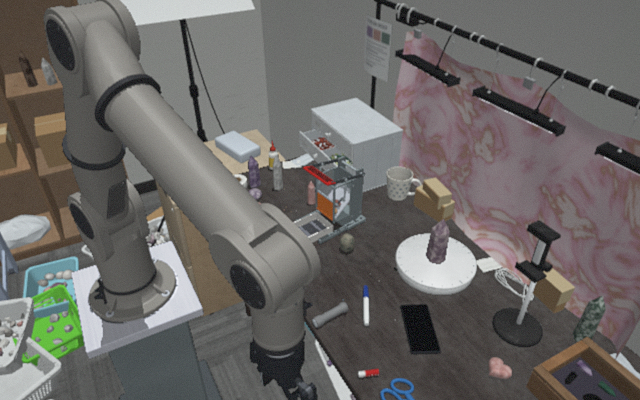

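View pics/top0.png

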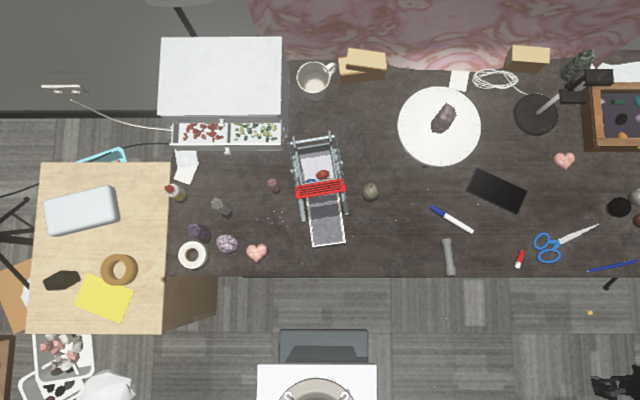

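The scene view shows the dispenser near (340,195) with the bar at (320,175). In the top view the red bar is near (320,188), and the tray runs from about (308,200) to (328,246), turned slightly.

```bash
cat > h.py <<'E'
import numpy as np,cv2
from bench import r
from scipy.spatial.transform import Rotation as Rn
def ray(n,uv,z):
    c=r.camera_info(n);K,R,t=c["camera_matrix"],c["R"],c["t"]
    o=-R.T@t
    d=(R.T@np.linalg.inv(K)@np.c_[np.atleast_2d(uv),np.ones(len(np.atleast_2d(uv)))].T).T
    return o+d*((z-o[2])/d[:,2])[:,None]
def proj(n,X):
    c=r.camera_info(n);p=(c["R"]@np.atleast_2d(X).T).T+c["t"];q=(c["camera_matrix"]@p.T).T;return q[:,:2]/q[:,2:]
def red(p):
    h=cv2.cvtColor(p,cv2.COLOR_BGR2HSV);return (((h[...,0]<6)|(h[...,0]>174))&(h[...,1]>170)&(h[...,2]>120)).astype(np.uint8)
E
python3 - <<'E'
from h import *
p=cv2.imread("pics/top0.png")
m=red(p);n,l,s,c=cv2.connectedComponentsWithStats(m)
for i in range(1,n):
    if s[i,4]>30:print(s[i],c[i])
m2=np.zeros_like(m);m2[170:205,285:355]=m[170:205,285:355]
pts=np.argwhere(m2)[:,::-1].astype(float)
W=ray("top",pts,.209);print("bar n",len(W),"mean",W.mean(0))
b=cv2.minAreaRect(W[:,:2].astype(np.float32)*1000);print(b)
d=np.load("pics/top0.npy");print("depth z bar")
s=cv2.imread("pics/scene0.png");m=red(s);q=np.argwhere(m[150:200,290:345])[:,::-1]+[290,150]
V=ray("scene",q.astype(float),.209);print("scene",V.mean(0),cv2.minAreaRect(V[:,:2].astype(np.float32)*1000))
cv2.imwrite("pics/c0.png",cv2.resize(p[125:255,270:400],None,fx=4.5,fy=4.5,interpolation=cv2.INTER_CUBIC))
E
```

```text
[296 179  50  20 240] [320.8        189.03333333]
[518 251   6  10  40] [520.15  255.375]
bar n 311 mean [ 0.58716423 -0.0166938   0.209     ]
((588.5341186523438, -15.922676086425781), (29.851959228515625, 118.47247314453125), 9.544373512268066)
depth z bar
scene [ 0.58406478 -0.02189978  0.209     ] ((588.7364501953125, -17.21892547607422), (25.787864685058594, 125.82887268066406), 9.71300220489502)
```

View pics/c0.png

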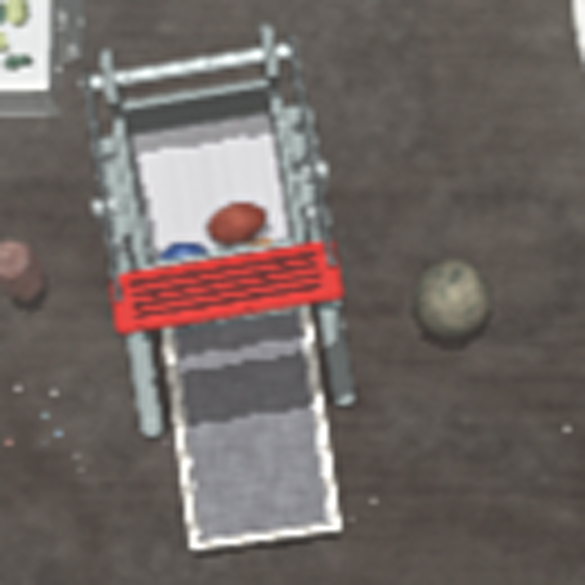

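```bash
cat >> h.py <<'E'
yaw=0.167;c_,s_=np.cos(yaw),np.sin(yaw)
D=np.array([.5885,-.0165])+.028*np.array([c_,s_])
def w(x,y=0):return D+[x*c_-y*s_,x*s_+y*c_]
def d(p): q=np.asarray(p)[:2]-D;return q@[c_,s_],q@[-s_,c_]
RT=Rn.from_matrix(np.array([[c_,s_,0],[s_,-c_,0],[0,0,-1]]))
def go(*Ps):
    o=r.get_obs();R0=Rn.from_rotvec(o["orientation"])
    print("t",o["clock"],"tcp",o["tcp_pos"].round(4),"disp",np.round(d(o["tcp_pos"]),4),"f",o["contact_force"].round(1))
    for P in Ps:print((R0.inv().apply(np.array(P)-o["tcp_pos"])).round(4),(R0.inv()*RT).as_rotvec().round(3))
E
python3 - <<'E'
from h import *
q=np.array([[192,549],[340,529]])/4.5+[270,125]-.4
W=ray("top",q,.028);print("tray front",[np.round(d(x),4) for x in W])
f=np.array([[150,435],[345,402]])/4.5+[270,125]-.4
print("feet ends (exp -.078,+-.06)",[np.round(d(x),4) for x in ray("top",f,.014)])
a=w(-.19);go((.40,-.30,.30),(*a,.25),(*a,.083));print(a,np.hypot(*a))
E
```

```text
tray front [array([-0.1499,  0.0476]), array([-0.1528, -0.0424])]
feet ends (exp -.078,+-.06) [array([-0.0758,  0.0625]), array([-0.0756, -0.0591])]
t 0.1 tcp [ 0.1752 -0.6514  0.303 ] disp [-0.5411 -0.5574] f [-0.5  0.  -0.5]
[ 0.3084 -0.281   0.0035] [-0.002  0.     0.096]
[ 0.4028 -0.5212  0.0538] [-0.002  0.     0.096]
[ 0.4028 -0.5209  0.2208] [-0.002  0.     0.096]
[ 0.42875376 -0.04342842] 0.4309475814071898
```

Units first: shifts go in shares of 0.6 m and turns go in shares of 2 rad. So 0.182 m is 0.3033, -0.096 m is -0.16, 0.096 rad is 0.048.

```bash
python3 drive.py '0.0583,-0.0533,0,0,0,0.015 | 0.1167,-0.1067,0,0,0,0.03 | 0.18,-0.16,0,0,0,0.048 | 0.2417,-0.2167,0,0,0,0.048 | 0.3033,-0.2717,0,0,0,0.048' 0.03 20; python3 -c "
from h import *
a=w(-.178);go((.40,-.30,.30),(*a,.25),(*a,.083))"
```

```text
clock: 0.6
tcp_pos: [0.3094, -0.4451, 0.3036]
orientation: [-3.13, -0.261, 0.001]
contact_force: [1.9, 0.1, 0.2]
grip_width: 0.0301
gripper_force: 0.0
t 0.6 tcp [ 0.3094 -0.4451  0.3036] disp [-0.3745 -0.3763] f [1.9 0.1 0.2]
[ 0.1134 -0.1281  0.0036] [-0.  0. -0.]
[ 0.1964 -0.3763  0.0537] [-0.  0. -0.]
[ 0.1964 -0.3762  0.2207] [-0.  0. -0.]
```

Scaled: -0.195 m is -0.325, -0.148 m is -0.2467.

```bash
python3 drive.py '0.0533,-0.06,0,0,0,0 | 0.1067,-0.12,0,0,0,0 | 0.1567,-0.18,0.0083,0,0,0 | 0.19,-0.2467,0.0167,0,0,0 | 0.2133,-0.325,0.03,0,0,0'; python3 drive.py '0.0233,-0.0767,0.0133,0,0,0 | 0.0467,-0.15,0.0267,0,0,0 | 0.0733,-0.2167,0.0417,0,0,0 | 0.0933,-0.2667,0.05,0,0,0 | 0.1033,-0.2867,0.0567,0,0,0';  python3 -c "
from h import *
a=w(-.178);go((*a,.25),(*a,.083))"
```

```text
clock: 1.1
tcp_pos: [0.4038, -0.2321, 0.286]
orientation: [3.13, 0.262, 0.002]
contact_force: [0.8, 0.5, -1.4]
grip_width: 0.0301
gripper_force: 0.0
clock: 1.6
tcp_pos: [0.4353, -0.0502, 0.2516]
orientation: [-3.129, -0.269, 0.0]
contact_force: [0.1, -1.2, 0.3]
grip_width: 0.0304
gripper_force: 0.0
t 1.6 tcp [ 0.4353 -0.0502  0.2516] disp [-0.1847 -0.0078] f [ 0.1 -1.2  0.3]
[ 0.0067 -0.0078  0.0016] [-0.001  0.     0.005]
[ 0.0067 -0.0076  0.1686] [-0.001  0.     0.005]
```

Scaled: 0.17 m is 0.2833, 0.155 m is 0.2583.

```bash
python3 drive.py '0.0067,-0.01,0.0667,0,0,0 | 0.0083,-0.0133,0.1417,0,0,0 | 0.0083,-0.0133,0.2083,0,0,0 | 0.0083,-0.0133,0.2583,0,0,0 | 0.0083,-0.0133,0.2833,0,0,0'; python3 drive.py '0,0,0,0,0,0 | 0,0,0,0,0,0'; python3 -c "
from h import *
go((*w(-.162),.081))
p,_=r.grab_frame('scene');cv2.imwrite('pics/s1.png',cv2.resize(p[140:280,240:400],None,fx=4.5,fy=4.0))"
```

```text
clock: 2.1
tcp_pos: [0.4372, -0.0448, 0.0793]
orientation: [-3.13, -0.262, 0.007]
contact_force: [-0.3, 0.2, 0.4]
grip_width: 0.0301
gripper_force: 0.0
clock: 2.3
tcp_pos: [0.4389, -0.0449, 0.082]
orientation: [-3.131, -0.262, 0.001]
contact_force: [-0.1, 0.4, 0.1]
grip_width: 0.0304
gripper_force: 0.0
t 2.3 tcp [ 0.4389 -0.0449  0.082 ] disp [-0.1803 -0.0031] f [-0.1  0.4  0.1]
[ 0.0183 -0.0031  0.001 ] [-0.  0. -0.]
```

View pics/s1.png

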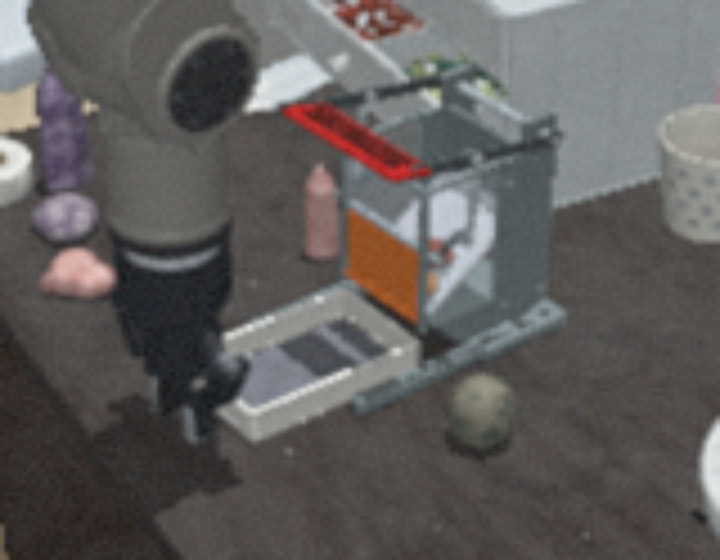

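The picture shows the fingers at crop (190,400) standing just ahead of the tray's front wall, with the lid closed.

Scaled: 0.022 m is 0.0367, 0.01 m is 0.0167.

```bash
python3 drive.py '0.0083,-0.0033,0,0,0,0 | 0.0167,-0.005,0,0,0,0 | 0.0233,-0.005,0,0,0,0 | 0.03,-0.005,0,0,0,0 | 0.0367,-0.005,0,0,0,0';python3 drive.py '0.0083,0,0,0,0,0 | 0.0167,0,0,0,0,0 | 0.025,0,0,0,0,0 | 0.0333,0,0,0,0,0 | 0.04,0,0,0,0,0'; python3 -c "
from h import *
go((*w(-.122),.081))
p,_=r.grab_frame('top');cv2.imwrite('pics/t2.png',cv2.resize(p[125:255,270:400],None,fx=4.5,fy=4.5,interpolation=cv2.INTER_CUBIC))"
```

```text
clock: 2.85
tcp_pos: [0.4599, -0.0385, 0.082]
orientation: [3.13, 0.261, -0.002]
contact_force: [-2.7, -1.2, 1.8]
grip_width: 0.0302
gripper_force: 1.1
clock: 3.35
tcp_pos: [0.4843, -0.0342, 0.0818]
orientation: [-3.131, -0.262, -0.0]
contact_force: [-1.5, -0.8, 0.7]
grip_width: 0.0303
gripper_force: 0.6
t 3.35 tcp [ 0.4843 -0.0342  0.0818] disp [-1.337e-01 -1.000e-04] f [-1.5 -0.8  0.7]
[ 0.0117 -0.0001  0.0009] [-0. -0. -0.]
```

View pics/t2.png

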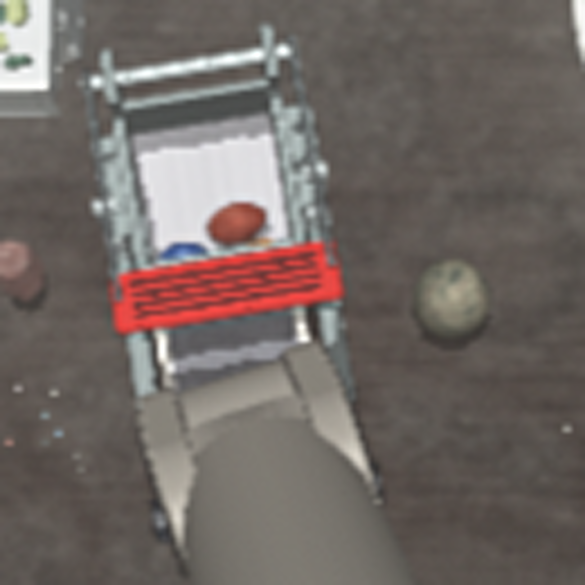

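Top view: tray sliding in straight between the feet (its rear is hidden under the bar), and the wrist is clear of the bar. About 12 mm remain.

Scaled: 0.008 m is 0.0133, 0.006 m is 0.01.

```bash
python3 drive.py '0.005,0,0,0,0,0 | 0.01,0,0,0,0,0 | 0.0133,0,0,0,0,0'; python3 drive.py '0.0025,0,0,0,0,0 | 0.005,0,0,0,0,0';python3 drive.py '0.0017,0,0,0,0,0 | 0.0033,0,0,0,0,0'; python3 -c "
from h import *
go((*w(-.122),.081))"
```

```text
clock: 3.7
tcp_pos: [0.4919, -0.033, 0.0819]
orientation: [-3.131, -0.262, -0.001]
contact_force: [-0.8, 0.1, -1.3]
grip_width: 0.0302
gripper_force: 0.4
clock: 3.9
tcp_pos: [0.4943, -0.0326, 0.0819]
orientation: [3.131, 0.262, -0.001]
contact_force: [-3.2, 0.5, 2.2]
grip_width: 0.0301
gripper_force: 1.3
clock: 4.1
tcp_pos: [0.4966, -0.0322, 0.0819]
orientation: [3.131, 0.262, 0.0]
contact_force: [-1.2, -0.5, -0.2]
grip_width: 0.0301
gripper_force: 0.6
t 4.1 tcp [ 0.4966 -0.0322  0.0819] disp [-0.1212 -0.0002] f [-1.2 -0.5 -0.2]
[-0.0008 -0.0002  0.0009] [ 0. -0. -0.]
```

Scaled: 0.002 m is 0.0033, 0.001 m is 0.0017.

```bash
for i in 1 2; do python3 drive.py '0.0017,0,0,0,0,0 | 0.0033,0,0,0,0,0' | grep -E "tcp|contact"; python3 drive.py '0,0,0,0,0,0' | grep -E "tcp|contact"; done
```

```text
tcp_pos: [0.4982, -0.0319, 0.0818]
contact_force: [-4.4, -0.4, 3.3]
tcp_pos: [0.4983, -0.0319, 0.0819]
contact_force: [-3.0, -0.4, 1.1]
tcp_pos: [0.4985, -0.0319, 0.0816]
contact_force: [-8.9, -1.2, 6.4]
tcp_pos: [0.4985, -0.0319, 0.0816]
contact_force: [-7.0, 0.2, 5.7]
```

Scaled: 0.003 m is 0.005, 0.002 m is 0.0033.

```bash
python3 drive.py '0.0017,0,0,0,0,0 | 0.0033,0,0,0,0,0 | 0.005,0,0,0,0,0 | 0.005,0,0,0,0,0' | grep -E "tcp|contact"; python3 drive.py '-0.0133,0,0,0,0,0 | -0.0267,0,0,0,0,0 | -0.0433,0,0,0,0,0 | -0.06,0,0,0,0,0 | -0.075,0,-0.0167,0,0,0' ; python3 -c "
from h import *
p,_=r.grab_frame('scene');cv2.imwrite('pics/s3.png',cv2.resize(p[140:280,260:400],None,fx=4.3,fy=4.3,interpolation=cv2.INTER_CUBIC))
p,_=r.grab_frame('top');cv2.imwrite('pics/t3.png',p)
go((*w(-.16),.30))"
```

```text
tcp_pos: [0.4989, -0.0319, 0.0811]
contact_force: [-13.5, -1.6, 10.4]
clock: 5.6
tcp_pos: [0.4575, -0.0387, 0.0915]
orientation: [-3.13, -0.262, 0.003]
contact_force: [0.3, -0.0, 0.2]
grip_width: 0.0301
gripper_force: 0.0
t 5.7 tcp [ 0.4581 -0.0389  0.0929] disp [-0.1603 -0.0004] f [-0.   0.2  0.2]
[ 0.0004 -0.0003 -0.2071] [ 0.001 -0.    -0.001]
```

View pics/s3.png

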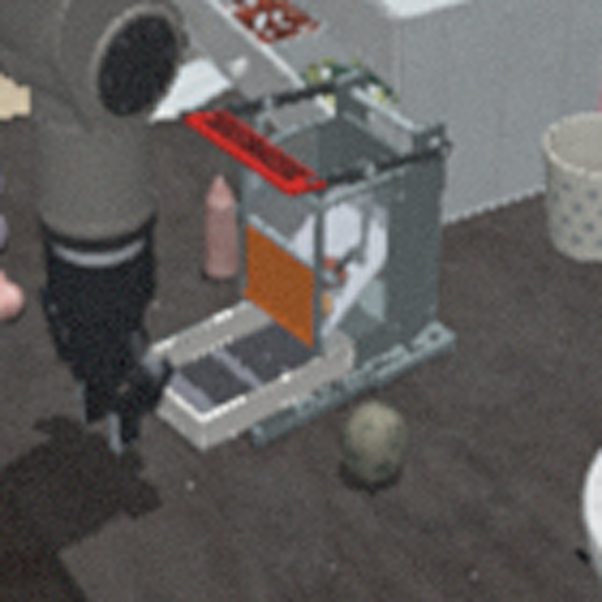

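The tray is pushed back under the lid. Its front-right corner is near crop (205,445), the lid is closed and the bystanders are untouched.

Scaled: -0.205 m is -0.3417, -0.045 m is -0.075.

```bash
python3 drive.py '0,0,-0.075,0,0,0 | 0,0,-0.15,0,0,0 | 0,0,-0.225,0,0,0 | 0,0,-0.2917,0,0,0 | 0,0,-0.3417,0,0,0' 0; python3 -c "
from h import *
q=np.array([[205,447]])/4.3+[260,140]-.4
print(np.round(d(ray('scene',q,0)[0]),4))
go((*w(-.028),.30),(*w(-.028),.166+.073))
p,_=r.grab_frame('top');cv2.imwrite('pics/t4.png',cv2.resize(p[160:250,280:370],None,fx=6,fy=6,interpolation=cv2.INTER_CUBIC))"
```

```text
clock: 6.2
tcp_pos: [0.4598, -0.0384, 0.3003]
orientation: [3.13, 0.262, 0.007]
contact_force: [0.8, 0.4, -0.7]
grip_width: 0.0001
gripper_force: 0.0
[-0.1018 -0.0369]
t 6.2 tcp [ 0.4598 -0.0384  0.3003] disp [-0.1586 -0.0002] f [ 0.8  0.4 -0.7]
[ 0.1306 -0.0002  0.0008] [ 0.001 -0.004 -0.   ]
[ 0.1303 -0.0002  0.0618] [ 0.001 -0.004 -0.   ]
```

View pics/t4.png

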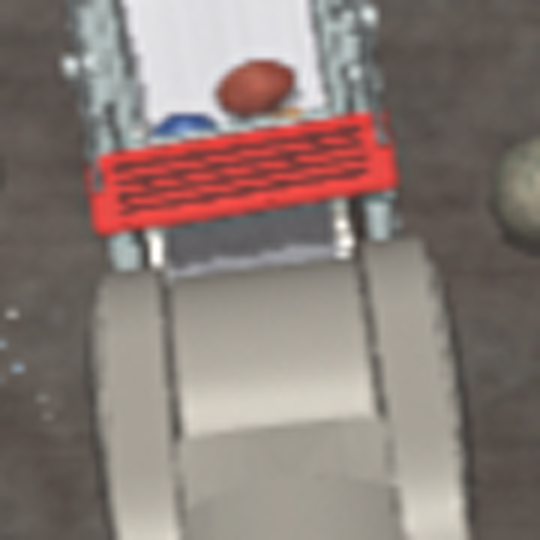

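Top view: bar centred near crop (245,172), tray centred between the feet, arm clear in front. Moving over the bar.

Scaled: 0.13 m is 0.2167, 0.12 m is 0.2.

```bash
python3 drive.py '0.05,0,0,0,0,0 | 0.1083,0,0,0,0,0 | 0.1667,0,0,0,0,0 | 0.2,0,0,0,0,0 | 0.2167,0,0,0,0,0' 0; python3 drive.py '0,0,0.0083,0,0,0 | 0,0,0.0167,0,0,0 | 0,0,0.025,0,0,0'; python3 -c "
from h import *
go((*w(-.028),.282),(*w(-.028),.239))"
```

```text
clock: 6.75
tcp_pos: [0.5888, -0.0164, 0.2967]
orientation: [-3.13, -0.262, -0.001]
contact_force: [-0.4, 0.3, -0.7]
grip_width: 0.0
gripper_force: 0.0
clock: 7.05
tcp_pos: [0.586, -0.0174, 0.2815]
orientation: [3.13, 0.261, -0.002]
contact_force: [-2.7, -0.5, 3.7]
grip_width: -0.0002
gripper_force: 1.7
t 7.05 tcp [ 0.586  -0.0174  0.2815] disp [-0.0306 -0.0004] f [-2.7 -0.5  3.7]
[ 0.0026 -0.0004 -0.0005] [ 0.     0.001 -0.001]
[ 0.0027 -0.0004  0.0425] [ 0.     0.001 -0.001]
```

Scaled: 0.03 m is 0.05, 0.024 m is 0.04.

```bash
python3 drive.py '0.0017,0,0.01,0,0,0 | 0.0017,0,0.02,0,0,0 | 0.0017,0,0.03,0,0,0 | 0.0017,0,0.04,0,0,0 | 0.0017,0,0.05,0,0,0'; python3 drive.py '0,0,0.0067,0,0,0 | 0,0,0.0133,0,0,0 | 0,0,0.0183,0,0,0 | 0,0,0.0217,0,0,0'; python3 -c "
from h import *
go((*w(-.028),.239))"
```

```text
clock: 7.55
tcp_pos: [0.5877, -0.0171, 0.2516]
orientation: [3.13, 0.261, -0.001]
contact_force: [-3.6, -0.2, 7.0]
grip_width: 0.0001
gripper_force: 3.4
clock: 7.95
tcp_pos: [0.5886, -0.017, 0.2392]
orientation: [3.13, 0.261, 0.002]
contact_force: [-1.8, -0.1, 7.7]
grip_width: 0.0003
gripper_force: 3.9
t 7.95 tcp [ 0.5886 -0.017   0.2392] disp [-0.028  -0.0005] f [-1.8 -0.1  7.7]
[ 0.     -0.0005  0.0002] [ 0.    -0.001 -0.   ]
```

Scaled: 0.003 m is 0.005, 0.002 m is 0.0033.

```bash
python3 drive.py '0,0,0.0017,0,0,0 | 0,0,0.0033,0,0,0 | 0,0,0.005,0,0,0 | 0,0,0.005,0,0,0 | 0,0,0.005,0,0,0';  python3 drive.py '0,0,0,0,0,0 | 0,0,0,0,0,0 | 0,0,0,0,0,0 | 0,0,0,0,0,0 | 0,0,0,0,0,0'; python3 drive.py '0,0,0,0,0,0 | 0,0,0,0,0,0 | 0,0,0,0,0,0 | 0,0,0,0,0,0 | 0,0,0,0,0,0'; python3 -c "
from h import *
p,_=r.grab_frame('scene');t,_=r.grab_frame('top')
a=cv2.resize(p[140:270,270:370],None,fx=4,fy=4);b=cv2.resize(t[130:260,280:370],None,fx=4,fy=4)
cv2.imwrite('pics/m5.png',np.hstack([a,b]))"
```

```text
clock: 8.45
tcp_pos: [0.5887, -0.0169, 0.2383]
orientation: [3.13, 0.261, 0.004]
contact_force: [-7.9, -0.5, 20.4]
grip_width: 0.0002
gripper_force: 10.6
clock: 8.95
tcp_pos: [0.5887, -0.0169, 0.2383]
orientation: [3.13, 0.261, 0.004]
contact_force: [-7.1, -1.1, 20.8]
grip_width: 0.0001
gripper_force: 10.6
clock: 9.45
tcp_pos: [0.5887, -0.0169, 0.2383]
orientation: [3.13, 0.261, 0.004]
contact_force: [-7.4, -1.0, 20.8]
grip_width: -0.0
gripper_force: 10.6
```

View pics/m5.png

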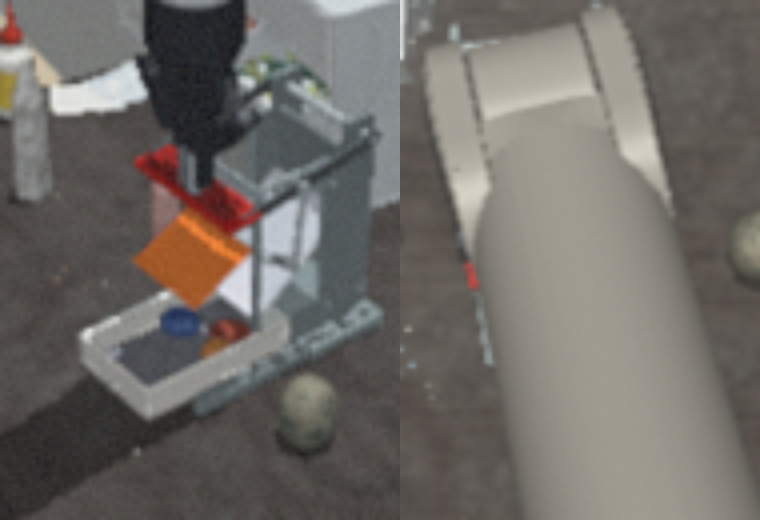

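Left panel: the lid is fully up and all three stones lie in the tray, blue at (180,320), red at (228,330) and orange at (215,345). The chute is empty. I'll ease the bar up slowly.

Scaled: -0.007 m is -0.0117, -0.0056 m is -0.0093.

```bash
for i in 1 2 3 4 5 6; do python3 drive.py '0,0,-0.0023,0,0,0 | 0,0,-0.0047,0,0,0 | 0,0,-0.007,0,0,0 | 0,0,-0.0093,0,0,0 | 0,0,-0.0117,0,0,0' | grep -E "tcp|contact|clock"; done
```

```text
clock: 10.05
tcp_pos: [0.5882, -0.017, 0.2433]
contact_force: [-4.2, -1.2, 7.3]
clock: 10.55
tcp_pos: [0.5877, -0.0171, 0.25]
contact_force: [-4.5, 0.1, 5.5]
clock: 11.05
tcp_pos: [0.5876, -0.0171, 0.2568]
contact_force: [-3.4, -0.8, 5.0]
clock: 11.55
tcp_pos: [0.5877, -0.0171, 0.2638]
contact_force: [-2.3, -0.3, 5.5]
clock: 12.05
tcp_pos: [0.5882, -0.017, 0.271]
contact_force: [-3.0, -1.3, 5.4]
clock: 12.55
tcp_pos: [0.5889, -0.0168, 0.2783]
contact_force: [1.3, -2.4, 2.9]
```

```bash
for i in 1 2; do python3 drive.py '0,0,-0.0013,0,0,0 | 0,0,-0.0027,0,0,0 | 0,0,-0.004,0,0,0 | 0,0,-0.0053,0,0,0 | 0,0,-0.0067,0,0,0' | grep -E "tcp|contact"; done; python3 drive.py '0,0,-0.0083,0,0,0 | 0,0,-0.025,0,0,0 | 0,0,-0.05,0,0,0 | 0,0,-0.0833,0,0,0 | 0,0,-0.1167,0,0,0' | grep -E "tcp|contact"; python3 drive.py '-0.0667,0,0,0,0,0 | -0.1333,0,0,0,0,0 | -0.2,0,0,0,0,0 | -0.2333,0.0333,0,0,0,0 | -0.25,0.1,0,0,0,0' | grep tcp; python3 drive.py '0,0.0667,0,0,0,0 | 0,0.1333,0,0,0,0 | 0,0.2,0,0,0,0 | 0,0.25,0,0,0,0 | 0,0.2833,0,0,0,0'; python3 -c "
from h import *
p,_=r.grab_frame('scene');t,_=r.grab_frame('top')
a=cv2.resize(p[140:270,270:370],None,fx=4,fy=4);b=cv2.resize(t[130:260,280:370],None,fx=4,fy=4)
cv2.imwrite('pics/m6.png',np.hstack([a,b]))"
```

```text
tcp_pos: [0.5884, -0.0165, 0.282]
contact_force: [3.2, 0.0, 2.6]
tcp_pos: [0.5874, -0.0169, 0.2853]
contact_force: [-0.6, 0.1, 0.1]
tcp_pos: [0.5883, -0.0167, 0.358]
contact_force: [0.6, 0.7, 0.6]
tcp_pos: [0.4488, -0.0991, 0.3578]
clock: 15.05
tcp_pos: [0.4785, -0.2713, 0.3573]
orientation: [3.13, 0.258, 0.002]
contact_force: [-0.7, 1.1, -0.0]
grip_width: -0.0001
gripper_force: 0.0
```

View pics/m6.png

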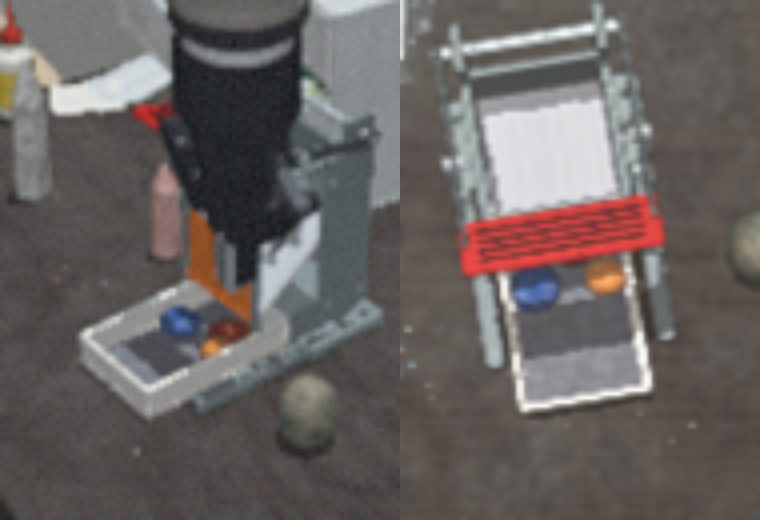

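The lid is closed, the bar is up, and blue and orange are visible in the tray (red is under the bar). Quick check of the tray's depth from its front corners, top panel (120,410) and (250,392).

```bash
python3 -c "
from h import *
q=np.array([[120,410],[250,392]])/4+[280,130]-.4
print([np.round(d(x),4) for x in ray('top',q,.028)])
p,_=r.grab_frame('top');m=red(p);m[:165]=0;m[210:]=0;m[:,:285]=0;m[:,355:]=0
W=ray('top',np.argwhere(m)[:,::-1].astype(float),.209);print(len(W),W.mean(0))"
```

```text
[array([-0.1098,  0.0485]), array([-0.1124, -0.0409])]
317 [ 0.58705735 -0.01710053  0.209     ]
```

```bash
python3 -c "
from bench import r
print(r.hand_in())"
```

```text
the job is handed in; nothing more can be done
None
```

The job is handed in: the tray is home, all three stones are in it, the bar was eased up over about 3.5 s until the lid closed, and the arm is clear of everything.

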